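# Set the polariser ring of the dent-inspection light to its red mark

### The job

Turn the polariser ring of the inspection light by pushing its orange lever round with the fingers until the white pointer stands at the red mark (not the yellow one), then leave it there. Only push: do not pinch the lever between the fingers and do not force it, and leave the small things lying round the light where they are.

Things in the scene. Friction and masses are not known exactly. Their poses are not given: they have to be found in the camera images.
- light: Round flat inspection light fixed on the bench on a short foot; origin on its axis at the bench top, z up, cable stub at its +x side. Black flange, radius 124 mm, top 24 mm above the bench, white lines every 10 degrees; grey housing (radius 59 mm, top 45 mm) with white window; round it a ribbed aluminium ring (outer radius 81 mm, top 42 mm) that turns about the vertical axis.
- ring (a joint): Angle of the ring in rad about the light's axis, positive anticlockwise seen from above; 0 with the lever towards the light's -x; stops at -2.1 and 2.1. Friction holds it where it is left; turning it takes about 1.5 to 3 N at the lever.
- lever_mid (a point): Orange lever, an upright post on the ring 95 mm from the axis: 14 mm radially, 12 mm along the arc, from 40 to 96 mm above the bench, both flanks free above 46 mm. The point is its centre, 68 mm above the bench. Its axes turn with the ring: -x points outward from the axis, y along the arc (anticlockwise is -y).
- pointer (a point): Tip of the white pointer (5 mm wide) below and outside the lever, on the same radius line, 112 mm from the axis and 28 mm above the bench. Same axes as lever_mid.
- red_mark: Red round mark, 12 mm across and 3 mm high, fixed on the scale flange about 112 mm from the light's axis; origin at the centre of its underside, 24 mm above the bench. It sits 1.35 to 1.8 rad from ring angle 0, to one side or the other.
- yellow_mark: Yellow round mark, the same size, fixed on the flange on the opposite side of the light; not the one wanted.
- flange_disc: Loose black adapter disc with a hub, 57 mm across, 20 mm high; to be left alone; origin at the centre of its underside.
- blue_tab: Loose blue plastic pull tab, 30 mm across, 26 mm high; to be left alone; origin at the centre of its underside.
- thumb_nut: Loose black thumb nut, 20 mm across, 9 mm high; to be left alone; origin at the centre of its underside.
- foam: Loose black foam block, 48x88x32 mm; to be left alone; origin at the centre of its underside.

How it is judged:
By the outcome, as a careful person would: the job done as asked, in the order asked, and still so for the second after the job is handed in, with the robot touching nothing.
It also fails if it takes over 48 s, if anything falls off the work surface, if the arm or the gripper's body presses on something with over 40 N, if the wrist force passes 120 N, or if a joint passes its speed limit or range.

### The arm

A 7-joint arm with a two-finger parallel gripper is mounted at the origin on a cart in front of the work surface, level with it; the furniture and walls round the work are solid. World frame = base frame: x ahead of the robot, y to its left, z up, the work surface at z = 0. Lengths are in m, angles in rad, forces in N, time in s.
With the tool pointing down it reaches from about 0.35 to 0.9 m from the base axis. Payload 8.1 kg.
Tool frame: the origin (TCP) lies midway between the tips of the shut fingers; the grasp point (between the pads) lies 19 mm behind it; y points along the fingers, x is the direction in which the jaws open and shut, and the axes are right-handed (so a half turn about y gives the same grasp; the last joint's range is limited). The gripper opens to 92 mm and grips with 3 to 60 N. Pads are 19 mm wide; open, the fingers measure 130 mm over their backs; the gripper's body (75 mm by 190 mm) begins 47 mm behind the grasp point.
Start: joints at [-1.247, 0.434, 0.025, 1.573, -0.012, 1.134, -0.075], TCP at [0.259, 0.569, 0.227] pointing down, gripper open.
Joint ranges: [-2.62, 2.62], [-0.44, 2.09], [-1.27, 1.32], [0.08, 2.57], [-1.32, 4.46], [0.12, 2], [-2.74, 2.74]. Speed limits (rad/s): [2.22, 2.22, 3.01, 3.01, 3.14, 3.14, 3.14].

### API

Orientations are given as a 3x3 rotation matrix whose columns are the frame's x, y, z axes.
In Python, from rig import * gives the robot as it stands.
- The arm moves only by the tool apply_moves, never from a script. Its argument "plan" is a list of rows, each an object with "linear": the shift along the world's x, y, z in cm, a list of three; "spin": the turn about the world's z in rad; "fingers": the gripper's target within -1 to 1 (fully open at 1, half-way at 0, shut at -1). In form: [{"linear": [tx, ty, tz], "spin": spin, "fingers": fingers}, ...]. A call has 1 to 10 rows; each row shifts and turns the commanded pose from where the row before left it; what a row does not reach is not made up. A row lasts 1/12 s, in which the tool goes at most 41.7 mm and 7.16 degrees, less where a joint would pass 70% of its speed; a pose out of reach is approached as far as the arm can. A call is refused whole if a number of a shift passes 4.17 or a number of a turn 0.125, either way. A call with a gripper value outside its range is refused whole. The fingers move at their own pace and stop on an object; "force" is the grip in N (left out, the last holds). Time passes only in rows, so rows that do not move let the fingers close. It gives the time, the measured TCP pose, the force and the opening at its end, in the units of the state.
- state(): the state, without advancing time (a new reading comes with each control period).
- get_image(name): name is "scene" or "top"; returns a dict with "image" (384x512x3 uint8, blue, green, red), "range_z" (384x512 float32, m along the optical axis (not along the pixel's ray), 0 where there is no reading), "fx", "fy", "cx", "cy" (pixels), "extrinsics" (4x4, takes a point from camera to world coordinates). Camera axes: x right, y down, z forward; pixel columns grow to the right and rows downward; lengths in m; the calibration is good to about 2 mm. A picture is of the moment at which its call begins.
- close_job(): hands the job in, once; it reports no verdict.
The state is a dict: "time": time; "joint_positions": joint angles; "joint_velocities": joint speeds; "joint_torque": joint torques, N m; "tool_pos": TCP position; "eef_rot": TCP orientation; "ft_force": force on the tool from outside, world axes, zero at the start; "wrist_torque": the same for the moment, N m; "opening": finger opening in m.
Only numpy, scipy, OpenCV 4.12 (cv2) and the standard library are available. Lean on these libraries where they do the work, as an engineer would, in place of code of your own. Each camera call takes 0.05 s, during which the arm holds its last target.

## Working session

There is one attempt and no reset: what is moved stays moved. The work goes in short steps, Python scripts to look and compute and a tool call to move; the robot and the scene stay as the last step left them, time stands still between calls to the robot, and variables do not carry over. Pictures are saved under pics/ and viewed, and the job is handed in when it is done.

Besides the shell and the picture viewer there is one more tool, called after "Emit:" as name(argument=value, ...) on one line, values as JSON. apply_moves: Moves the arm, as the interface text tells. Its arguments: {"type":"object","properties":{"plan":{"type":"array","items":{"type":"object","properties":{"linear":{"type":"array","items":{"type":"number"}},"spin":{"type":"number"},"fingers":{"type":"number"}}}},"force":{"type":"number"}},"required":["plan"]}

```bash
mkdir -p pics; ls; python3 - <<'E'
from rig import *
import cv2,numpy as np
s=state();print(s)
for n in("scene","top"):
    d=get_image(n);cv2.imwrite(f"pics/{n}0.png",d["image"]);np.savez(f"{n}0.npz",**d)
    print(n,d["fx"],d["cx"],d["cy"],d["extrinsics"])
E
```

```text
pics
{'time': 0.0, 'joint_positions': array([-1.2465766 ,  0.4352528 ,  0.02496018,  1.5741109 , -0.01157768,
        1.1340141 , -0.07510061]), 'joint_velocities': array([-0.00121012,  0.00070064,  0.00300159, -0.00019374, -0.00017464,
       -0.00086421,  0.00078277]), 'joint_torque': array([-9.25662462e-04, -6.67833567e+01,  9.84437875e-01, -3.14466190e+01,
       -6.06315164e-02,  4.25625255e-02,  1.19020106e-04]), 'tool_pos': array([0.2585713 , 0.56842469, 0.22592099]), 'eef_rot': array([[ 4.14022570e-01, -5.26942302e-04, -9.10266463e-01],
       [ 9.10265152e-01, -1.55365514e-03,  4.14022873e-01],
       [-1.63240634e-03, -9.99998654e-01, -1.63591080e-04]]), 'ft_force': array([ 0.27678228, -0.20205859,  0.83154256]), 'wrist_torque': array([ 0.02148749,  0.03509235, -0.01929118]), 'opening': 0.09193585411075529}
scene 383.93667366817687 257.1424120820544 190.5184962880633 [[ 0.73080726 -0.32088971  0.60245377  0.01097122]
 [-0.68213772 -0.37524165  0.62760006 -0.71902772]
 [ 0.02467534 -0.86961112 -0.4931203   0.50506355]
 [ 0.          0.          0.          1.        ]]
top 379.5963476214588 258.1162333968663 190.8775911005696 [[ 0.00788533 -0.99712887  0.07531161  0.48391283]
 [-0.99994964 -0.00833038 -0.00559715 -0.1443164 ]
 [ 0.00620846 -0.07526368 -0.99714434  0.93725013]
 [ 0.          0.          0.          1.        ]]
```

View pics/scene0.png

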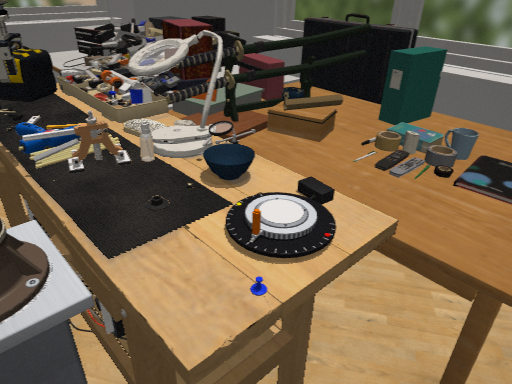

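View pics/top0.png

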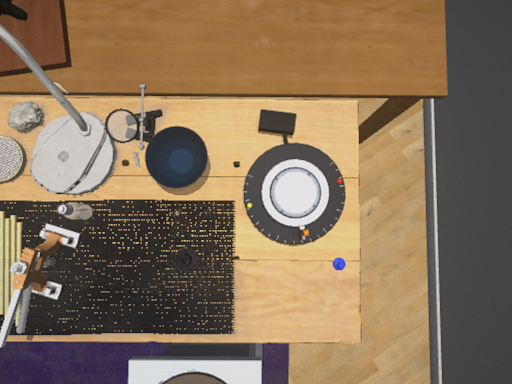

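The top view shows the light at about (295,192), the lever at (306,233) towards the robot, the red mark at (340,181) on the right, and the yellow mark at (249,205). The scene view agrees: lever at (256,220), red mark at (327,234).

```bash
cat > h.py <<'E'
import cv2,numpy as np
def ray(d,u,v,z):
    E=d["extrinsics"];r=E[:3,:3]@np.array([(u-d["cx"])/d["fx"],(v-d["cy"])/d["fy"],1]);o=E[:3,3]
    return o+r*(z-o[2])/r[2]
def cents(d,lo,hi,roi,amin=4):
    h=cv2.cvtColor(d["image"],cv2.COLOR_BGR2HSV);m=cv2.inRange(h,np.array(lo),np.array(hi))
    k=np.zeros_like(m);x0,y0,x1,y1=roi;k[y0:y1,x0:x1]=m[y0:y1,x0:x1]
    n,l,s,c=cv2.connectedComponentsWithStats(k)
    return [(c[i],s[i]) for i in range(1,n) if s[i][4]>=amin]
def depthpts(d,roi):
    x0,y0,x1,y1=roi;v,u=np.mgrid[y0:y1,x0:x1];z=d["range_z"][y0:y1,x0:x1].astype(float)
    P=np.stack([(u-d["cx"])/d["fx"]*z,(v-d["cy"])/d["fy"]*z,z],-1)
    return P@d["extrinsics"][:3,:3].T+d["extrinsics"][:3,3]
E
python3 - <<'E'
from h import *
T=dict(np.load("top0.npz"));S=dict(np.load("scene0.npz"))
RT=(235,130,355,255);RS=(215,185,345,265)
for nm,d,R in(("top",T,RT),("scene",S,RS)):
    for c,lo,hi,z in(("red",(0,150,120),(5,255,255),.027),("yellow",(22,150,120),(35,255,255),.027),("orange",(8,150,100),(18,255,255),.096)):
        for cc,s in cents(d,lo,hi,R): print(nm,c,cc.round(1),s,ray(d,*cc,z).round(4))
# flange circle from top: dark mask
h=cv2.cvtColor(T["image"],cv2.COLOR_BGR2GRAY)
m=np.zeros_like(h);x0,y0,x1,y1=(240,138,352,250);m[y0:y1,x0:x1]=(h[y0:y1,x0:x1]<70)*255
cs,_=cv2.findContours(m,cv2.RETR_EXTERNAL,cv2.CHAIN_APPROX_NONE);c=max(cs,key=cv2.contourArea)
e=cv2.fitEllipse(cv2.convexHull(c));print("flange",e,ray(T,*e[0],.024))
# window/ring white
P=depthpts(T,RT);z=P[...,2]
print(np.histogram(z,bins=np.arange(-.01,.12,.005)))
import cv2
im=cv2.resize(T["image"][125:280,230:370],None,fx=5,fy=5,interpolation=cv2.INTER_CUBIC)[:600];cv2.imwrite("pics/z0.png",im[:600,:700])
E
```

```text
top red [339.1 180.4] [337 179   5   4  19] [ 0.5796 -0.3447  0.027 ]
top yellow [249.1 205. ] [247 203   5   5  20] [ 0.5184 -0.1281  0.027 ]
top orange [305.4 232.3] [302 229   7   8  40] [ 0.4566 -0.254   0.096 ]
scene red [326.7 234.2] [324 233   6   4  16] [ 0.5792 -0.3436  0.027 ]
scene yellow [238.5 203.2] [236 202   6   3  12] [ 0.5193 -0.1266  0.027 ]
scene orange [338.3 188. ] [328 185  17  10  97] [ 0.6548 -0.307   0.096 ]
scene orange [256.  221.2] [253 209   8  26 167] [ 0.4286 -0.2832  0.096 ]
flange ((282.5506286621094, 220.50482177734375), (13.843379974365234, 54.22771453857422), 131.3604736328125) [ 0.48208561 -0.20863574  0.024     ]
(array([  49, 4369, 2267,   16,   16,  126, 3627,  820,   65,  354, 2121,
       1033,    3,    2,    2,    3,    2,    1,    3,    2,   24,   10,
          0,    0,    0]), array([-0.01 , -0.005,  0.   ,  0.005,  0.01 ,  0.015,  0.02 ,  0.025,
        0.03 ,  0.035,  0.04 ,  0.045,  0.05 ,  0.055,  0.06 ,  0.065,
        0.07 ,  0.075,  0.08 ,  0.085,  0.09 ,  0.095,  0.1  ,  0.105,
        0.11 ,  0.115]))
```

```bash
python3 - <<'E'
from h import *
S=dict(np.load("scene0.npz"));im=cv2.resize(S["image"][175:300,210:350],None,fx=4.5,fy=4.5,interpolation=cv2.INTER_CUBIC);cv2.imwrite("pics/zs0.png",im)
E
```

```text
(no output)
```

View pics/z0.png

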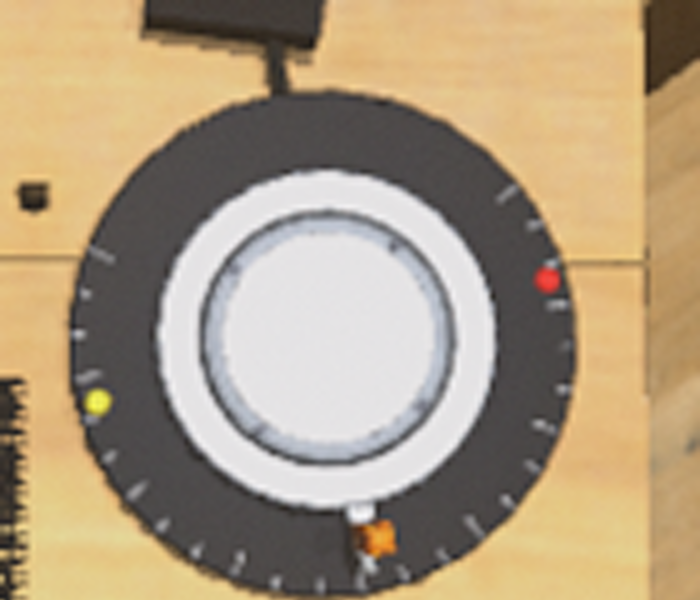

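View pics/zs0.png

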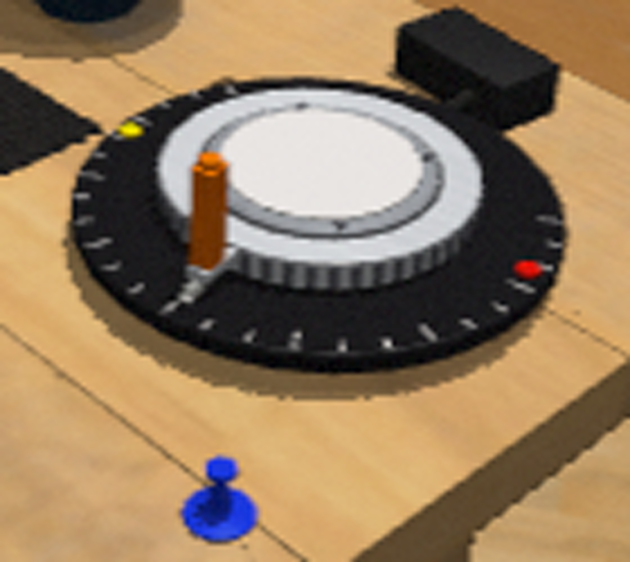

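```bash
python3 - <<'E'
from h import *
T=dict(np.load("top0.npz"));S=dict(np.load("scene0.npz"))
def fit(P):
    A=np.c_[2*P[:,:2],np.ones(len(P))];x=np.linalg.lstsq(A,(P[:,:2]**2).sum(1),rcond=None)[0]
    return x[:2],np.sqrt(x[2]+x[:2]@x[:2])
R=(235,130,355,255);P=depthpts(T,R);z=P[...,2]
g=cv2.cvtColor(T["image"],cv2.COLOR_BGR2GRAY)[R[1]:R[3],R[0]:R[2]]
for nm,m,zz in(("flange+up",z>.012,.024),("ring+",(z>.033)&(z<.055)&(np.hypot(P[...,0]-.549,P[...,1]+.236)<.09),.042)):
    m=cv2.morphologyEx(m.astype(np.uint8),cv2.MORPH_OPEN,np.ones((5,5)))
    c=max(cv2.findContours(m,cv2.RETR_EXTERNAL,cv2.CHAIN_APPROX_NONE)[0],key=cv2.contourArea)[:,0]
    Q=np.array([ray(T,a+R[0],b+R[1],zz) for a,b in c])
    for _ in range(5):
        o,r=fit(Q);e=abs(np.hypot(*(Q[:,:2]-o).T)-r);Q=Q[e<max(.003,2*np.median(e))]
    print(nm,o,r,len(Q))
C=np.array([.549,-.2362])
hi=(z>.085);print("lever top pts",P[hi].mean(0),len(P[hi]),(P[hi].max(0)+P[hi].min(0))/2)
# blue tab, foam
for cc,s in cents(T,(110,150,80),(130,255,255),(300,240,370,290)):print("blue",cc,ray(T,*cc,.013))
P=depthpts(S,(225,190,340,260));h=cv2.cvtColor(S["image"],cv2.COLOR_BGR2HSV)[190:260,225:340]
m=cv2.inRange(h,(8,150,80),(18,255,255))>0;q=P[m&(P[...,0]<.5)];print("scene lever",q.mean(0),q.min(0),q.max(0))
F=depthpts(T,(250,100,305,140));k=F[...,2]>.025;print("foam",F[k].min(0),F[k].max(0))
E
```

```text
flange+up [ 0.5498441 -0.2370426] 0.12188654299766491 287
ring+ [ 0.54982616 -0.23686641] 0.07884515518828501 193
lever top pts [ 0.47344047 -0.18779085  0.60708231] 92 [ 0.46723663 -0.20367053  0.51264498]
blue [338.6509434  263.61320755] [ 0.37954552 -0.3449862   0.013     ]
scene lever [ 0.4531371  -0.25706202  0.07089532] [ 0.44844095 -0.26279683  0.03839142] [ 0.4712304  -0.22671047  0.09796132]
foam [ 0.48391283 -0.24022681  0.02542142] [ 0.75298588 -0.1443164   0.93725013]
```

```bash
python3 - <<'E'
from h import *
T=dict(np.load("top0.npz"));S=dict(np.load("scene0.npz"))
Q=[]
for d in(T,S):
    P=depthpts(d,(0,0,512,384)).reshape(-1,3);Q.append(P[d["range_z"].ravel()>.05])
Q=np.vstack(Q)
print("cols y:",[round(.7-.1*i,1) for i in range(13)])
for x in np.arange(0.0,.9,.1):
    r=[]
    for i in range(13):
        y=.7-.1*i
        m=(Q[:,0]>=x)&(Q[:,0]<x+.1)&(Q[:,1]<=y)&(Q[:,1]>y-.1)
        r.append(int(1000*np.percentile(Q[m,2],99.5)) if m.sum()>5 else None)
    print(round(x,1),r)
E
```

```text
cols y: [0.7, 0.6, 0.5, 0.4, 0.3, 0.2, 0.1, -0.0, -0.1, -0.2, -0.3, -0.4, -0.5]
0.0 [None, None, None, None, None, 3, 108, 117, 15, None, None, None, None]
0.1 [3, 3, 3, 3, 3, 3, 15, 15, 3, 3, 2, None, None]
0.2 [316, 426, 336, 117, 8, 8, 8, 8, 3, 3, 3, 1, None]
0.3 [336, 313, 18, 161, 8, 8, 25, 9, 3, 2, 26, 1, None]
0.4 [15, 45, 18, 127, 117, 8, 14, 8, 43, 95, 26, 0, None]
0.5 [72, 69, 22, 53, 123, 64, 68, 67, 47, 48, 43, 1, None]
0.6 [247, 232, 241, 59, 125, 98, 68, 67, 43, 46, 26, 0, None]
0.7 [281, 289, 283, 277, 279, 105, 13, 3, 34, 34, 3, 0, None]
0.8 [187, 301, 322, 315, 286, -75, -75, -76, -76, -76, -76, -76, -77]
```

Emit:
apply_moves(force=20, plan=[{"linear": [0,0,1.5],"spin": 0,"fingers": -1},{"linear": [0.8,-3.2,1.5],"spin": -0.1,"fingers": -1},{"linear": [0.8,-3.2,0],"spin": -0.1,"fingers": -1},{"linear": [0.8,-3.2,0],"spin": -0.1,"fingers": -1},{"linear": [0.8,-3.2,0],"spin": -0.1,"fingers": -1},{"linear": [0.8,-3.2,0],"spin": -0.1,"fingers": -1},{"linear": [0.8,-3.2,0],"spin": -0.1,"fingers": -1},{"linear": [0.8,-3.2,0],"spin": -0.1,"fingers": -1}])

```text
time: 0.77
tool_pos: [0.3147, 0.3431, 0.2565]
eef_rot: [[0.905, -0.0, -0.425], [0.425, -0.0, 0.905], [-0.0, -1.0, -0.0]]
ft_force: [0.5, 0.1, -0.0]
opening: 0.0426
```

Emit:
apply_moves(plan=[{"linear": [0.8,-3.2,0],"spin": -0.11,"fingers": -1},{"linear": [0.8,-3.2,0],"spin": -0.11,"fingers": -1},{"linear": [0.8,-3.2,0],"spin": -0.11,"fingers": -1},{"linear": [0.8,-3.2,0],"spin": -0.11,"fingers": -1},{"linear": [0.8,-3.2,0],"spin": -0.11,"fingers": -1},{"linear": [0.8,-3.2,0],"spin": -0.11,"fingers": -1},{"linear": [0.8,-3.2,0],"spin": -0.11,"fingers": -1},{"linear": [0.8,-3.2,0],"spin": -0.11,"fingers": -1},{"linear": [0.8,-3.2,0],"spin": -0.11,"fingers": -1}])

```text
time: 1.52
tool_pos: [0.3865, 0.0553, 0.2567]
eef_rot: [[0.852, -0.0, 0.524], [-0.524, 0.0, 0.852], [-0.0, -1.0, 0.0]]
ft_force: [0.8, 0.7, 0.3]
opening: 0.0003
```

Emit:
apply_moves(plan=[{"linear": [0.8,-3.2,0],"spin": -0.11,"fingers": -1},{"linear": [0.8,-3.2,0],"spin": -0.11,"fingers": -1},{"linear": [0.8,-3.2,0],"spin": -0.11,"fingers": -1},{"linear": [0.8,-3.2,-2],"spin": -0.11,"fingers": -1},{"linear": [0.8,-3.2,-2],"spin": -0.11,"fingers": -1},{"linear": [0.8,-3.2,-2],"spin": -0.11,"fingers": -1},{"linear": [0.7,-3.0,-2],"spin": -0.11,"fingers": -1},{"linear": [0,-2.0,-2],"spin": -0.07,"fingers": -1},{"linear": [0,0,-1],"spin": 0,"fingers": -1},{"linear": [0,0,0],"spin": 0,"fingers": -1}])

```text
time: 2.35
tool_pos: [0.4399, -0.1856, 0.1446]
eef_rot: [[0.181, -0.005, 0.983], [-0.983, -0.0, 0.181], [-0.001, -1.0, -0.005]]
ft_force: [0.1, 0.7, -0.0]
opening: 0.0008
```

```bash
python3 - <<'E'
from rig import *
from h import *
for n in("scene","top"):
    d=get_image(n);np.savez(f"{n}1.npz",**d)
    r=d["image"][150:290,200:350] if n=="scene" else d["image"][110:290,220:370]
    cv2.imwrite(f"pics/{n}1.png",cv2.resize(r,None,fx=3.3,fy=3.3,interpolation=cv2.INTER_CUBIC))
E
```

```text
(no output)
```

View pics/scene1.png

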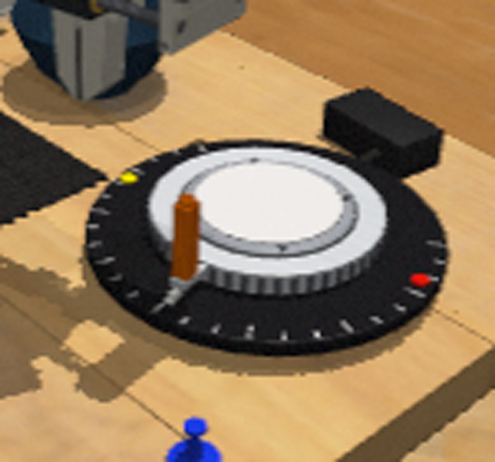

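View pics/top1.png

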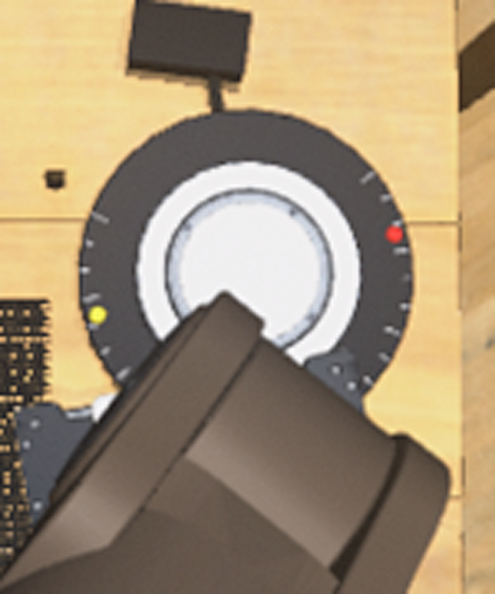

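Emit:
apply_moves(plan=[{"linear": [0,0,-2.5],"spin": 0,"fingers": -1},{"linear": [0,0,-2.5],"spin": 0,"fingers": -1},{"linear": [0,0,-2],"spin": 0,"fingers": -1},{"linear": [0,0,-1.4],"spin": 0,"fingers": -1},{"linear": [0.3,-1.5,0],"spin": 0,"fingers": -1},{"linear": [0.2,-1.0,0],"spin": 0,"fingers": -1},{"linear": [0.05,-0.3,0],"spin": 0,"fingers": -1},{"linear": [0,0,0],"spin": 0,"fingers": -1}])

```text
time: 3.12
tool_pos: [0.4484, -0.2137, 0.0639]
eef_rot: [[0.184, 0.002, 0.983], [-0.983, -0.001, 0.184], [0.001, -1.0, 0.002]]
ft_force: [0.1, -0.6, 0.7]
opening: 0.0004
```

```bash
python3 - <<'E'
from rig import *
from h import *
print(state()["tool_pos"],state()["joint_positions"])
d=get_image("scene")
cv2.imwrite(f"pics/scene2.png",cv2.resize(d["image"][150:290,200:350],None,fx=3.3,fy=3.3,interpolation=cv2.INTER_CUBIC))
E
```

```text
[ 0.44836846 -0.21370093  0.06392201] [-0.15216915  0.50930167  0.6698546   2.1000527  -0.49724443  0.68868041
 -0.53721658]
```

View pics/scene2.png

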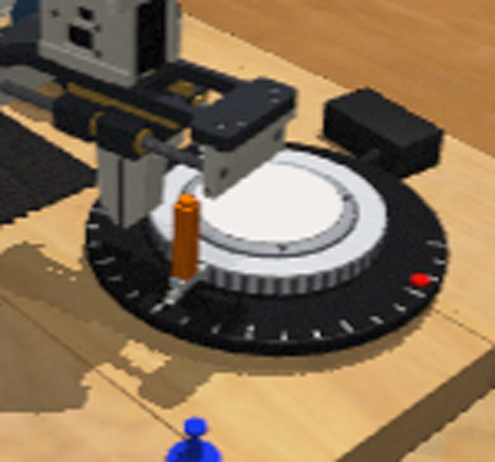

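```bash
python3 - <<'E'
from rig import *
from h import *
d=get_image("scene");np.savez("scene2.npz",**d)
E=np.linalg.inv(d["extrinsics"])
s=state();R=s["eef_rot"];p=s["tool_pos"]
for o in([0,0,0],[.019,0,0],[-.019,0,0],[.095,-.066,.037],[.095,-.066,-.037],[-.095,-.066,-.037]):
    w=p+R@np.array(o);c=E[:3,:3]@w+E[:3,3];u=d["fx"]*c[0]/c[2]+d["cx"];v=d["fy"]*c[1]/c[2]+d["cy"]
    print(o,w.round(3),((u-200)*3.3).round(),((v-150)*3.3).round())
P=depthpts(d,(200,150,350,290))
for u,v in((125,190),(125,220),(105,200),(155,190),(220,170),(212,190),(245,160),(240,110),(187,202),(187,260)):
    print(u,v,P[int(v/3.3),int(u/3.3)].round(3))
E
```

```text
[0, 0, 0] [ 0.448 -0.213  0.063] 130.0 219.0
[0.019, 0, 0] [ 0.451 -0.231  0.063] 153.0 230.0
[-0.019, 0, 0] [ 0.444 -0.194  0.063] 106.0 209.0
[0.095, -0.066, 0.037] [ 0.502 -0.299  0.13 ] 296.0 153.0
[0.095, -0.066, -0.037] [ 0.429 -0.313  0.129] 223.0 207.0
[-0.095, -0.066, -0.037] [ 0.394 -0.126  0.129] -27.0 104.0
125 190 [ 0.438 -0.217  0.093]
125 220 [ 0.438 -0.217  0.071]
105 200 [ 0.434 -0.203  0.08 ]
155 190 [ 0.449 -0.231  0.095]
220 170 [ 0.43  -0.306  0.15 ]
212 190 [ 0.428 -0.304  0.138]
245 160 [ 0.458 -0.299  0.143]
240 110 [ 0.456 -0.294  0.173]
187 202 [ 0.453 -0.257  0.096]
187 260 [ 0.453 -0.259  0.056]
```

Emit:
apply_moves(plan=[{"linear": [0,-0.8,-0.3],"spin": 0,"fingers": -1},{"linear": [0,-0.6,0],"spin": 0,"fingers": -1},{"linear": [0,-0.2,0],"spin": 0,"fingers": -1},{"linear": [0,0,0],"spin": 0,"fingers": -1}])

```text
time: 3.55
tool_pos: [0.4471, -0.23, 0.0598]
eef_rot: [[0.183, 0.0, 0.983], [-0.983, -0.001, 0.183], [0.001, -1.0, -0.0]]
ft_force: [0.3, -0.2, 0.4]
opening: 0.0002
```

```bash
cat > arc.py <<'E'
import sys,numpy as np
from rig import state
C=np.array([.5498,-.237])
def tgt(phi,rr=.099,tt=.025):
    r=np.array([np.cos(phi),np.sin(phi)]);t=np.array([-r[1],r[0]]);return C+rr*r-tt*t
s=state();p=s["tool_pos"];R=s["eef_rot"];yaw=np.arctan2(R[1,0],R[0,0])
print(p.round(4),"lever angle by tool yaw",np.degrees(yaw-np.pi/2)%360,"F",s["ft_force"].round(2),"j",s["joint_positions"].round(2))
phi=(yaw-np.pi/2)%(2*np.pi);st=float(sys.argv[1]);q=p[:2]
print("offset",(100*(tgt(phi)-q)).round(2))
for i in range(int(sys.argv[2])):
    phi+=st;n=tgt(phi);print((100*(n-q)).round(2),st,np.degrees(phi).round(1));q=n
E
python3 arc.py .06 10
```

```text
[ 0.4471 -0.23    0.0598] lever angle by tool yaw 190.51932208332235 F [ 0.34 -0.15  0.42] j [-0.11  0.52  0.66  2.09 -0.5   0.69 -0.5 ]
offset [ 0.08 -0.05]
[ 0.06 -0.66] 0.06 194.0
[ 0.02 -0.61] 0.06 197.4
[ 0.05 -0.61] 0.06 200.8
[ 0.09 -0.61] 0.06 204.3
[ 0.13 -0.6 ] 0.06 207.7
[ 0.16 -0.59] 0.06 211.1
[ 0.2  -0.58] 0.06 214.6
[ 0.23 -0.57] 0.06 218.0
[ 0.26 -0.55] 0.06 221.5
[ 0.3  -0.54] 0.06 224.9
```

Emit:
apply_moves(plan=[{"linear": [0.05,-0.65,0],"spin": 0.06,"fingers": -1},{"linear": [0.02,-0.61,0],"spin": 0.06,"fingers": -1},{"linear": [0.05,-0.61,0],"spin": 0.06,"fingers": -1},{"linear": [0.09,-0.61,0],"spin": 0.06,"fingers": -1},{"linear": [0.13,-0.6,0],"spin": 0.06,"fingers": -1},{"linear": [0.16,-0.59,0],"spin": 0.06,"fingers": -1}])

```text
time: 4.05
tool_pos: [0.4515, -0.2654, 0.0594]
eef_rot: [[0.521, -0.001, 0.854], [-0.854, 0.001, 0.521], [-0.002, -1.0, -0.001]]
ft_force: [-1.3, 1.0, 0.1]
opening: 0.0002
```

```bash
python3 arc.py .06 10; python3 - <<'E'
from rig import *
from h import *
d=get_image("scene")
cv2.imwrite(f"pics/scene3.png",cv2.resize(d["image"][150:290,200:350],None,fx=3.3,fy=3.3,interpolation=cv2.INTER_CUBIC))
E
```

```text
[ 0.4515 -0.2654  0.0594] lever angle by tool yaw 211.3744247148624 F [-1.34  1.04  0.06] j [ 0.03  0.53  0.55  2.03 -0.42  0.7  -0.17]
offset [ 0.07 -0.18]
[ 0.27 -0.76] 0.06 214.8
[ 0.23 -0.57] 0.06 218.2
[ 0.27 -0.55] 0.06 221.7
[ 0.3  -0.53] 0.06 225.1
[ 0.33 -0.52] 0.06 228.6
[ 0.36 -0.49] 0.06 232.0
[ 0.39 -0.47] 0.06 235.4
[ 0.42 -0.45] 0.06 238.9
[ 0.44 -0.42] 0.06 242.3
[ 0.47 -0.39] 0.06 245.8
```

View pics/scene3.png

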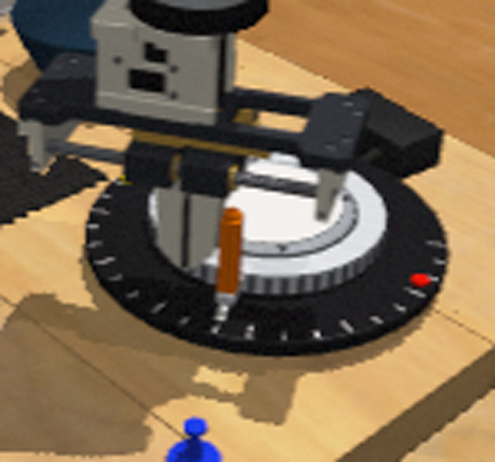

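The lever has moved round to (230,250) in the crop, with the finger behind its flank and under 2 N at the wrist. I'll continue the arc.

Emit:
apply_moves(plan=[{"linear": [0.23,-0.6,0],"spin": 0.06,"fingers": -1},{"linear": [0.23,-0.57,0],"spin": 0.06,"fingers": -1},{"linear": [0.27,-0.55,0],"spin": 0.06,"fingers": -1},{"linear": [0.3,-0.53,0],"spin": 0.06,"fingers": -1},{"linear": [0.33,-0.52,0],"spin": 0.06,"fingers": -1},{"linear": [0.36,-0.49,0],"spin": 0.06,"fingers": -1},{"linear": [0.39,-0.47,0],"spin": 0.06,"fingers": -1},{"linear": [0.42,-0.45,0],"spin": 0.06,"fingers": -1},{"linear": [0.44,-0.42,0],"spin": 0.06,"fingers": -1},{"linear": [0.47,-0.39,0],"spin": 0.06,"fingers": -1}])

```text
time: 4.93
tool_pos: [0.4857, -0.3159, 0.0594]
eef_rot: [[0.911, -0.002, 0.413], [-0.413, 0.0, 0.911], [-0.002, -1.0, -0.0]]
ft_force: [-2.3, 0.4, 0.6]
opening: 0.0003
```

```bash
python3 arc.py .06 10; python3 - <<'E'
from rig import *
from h import *
d=get_image("scene")
cv2.imwrite(f"pics/scene4.png",cv2.resize(d["image"][150:290,200:350],None,fx=3.3,fy=3.3,interpolation=cv2.INTER_CUBIC))
E
```

```text
[ 0.4857 -0.3159  0.0594] lever angle by tool yaw 245.61873820065105 F [-2.33  0.38  0.57] j [ 0.22  0.57  0.37  1.88 -0.29  0.74  0.34]
offset [ 0.04 -0.1 ]
[ 0.53 -0.46] 0.06 249.1
[ 0.51 -0.34] 0.06 252.5
[ 0.53 -0.31] 0.06 255.9
[ 0.55 -0.27] 0.06 259.4
[ 0.56 -0.24] 0.06 262.8
[ 0.58 -0.21] 0.06 266.2
[ 0.59 -0.17] 0.06 269.7
[ 0.6  -0.14] 0.06 273.1
[ 0.6 -0.1] 0.06 276.6
[ 0.61 -0.06] 0.06 280.0
```

View pics/scene4.png

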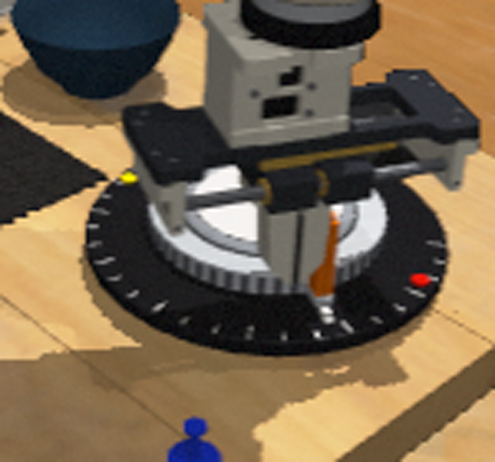

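Emit:
apply_moves(plan=[{"linear": [0.52,-0.4,0],"spin": 0.06,"fingers": -1},{"linear": [0.51,-0.34,0],"spin": 0.06,"fingers": -1},{"linear": [0.53,-0.31,0],"spin": 0.06,"fingers": -1},{"linear": [0.55,-0.27,0],"spin": 0.06,"fingers": -1},{"linear": [0.56,-0.24,0],"spin": 0.06,"fingers": -1},{"linear": [0.58,-0.21,0],"spin": 0.06,"fingers": -1},{"linear": [0.59,-0.17,0],"spin": 0.06,"fingers": -1},{"linear": [0.3,-0.06,0],"spin": 0.03,"fingers": -1},{"linear": [0,0,0],"spin": 0,"fingers": -1}])

```text
time: 5.73
tool_pos: [0.5283, -0.3356, 0.0596]
eef_rot: [[1.0, 0.0, -0.023], [0.023, 0.0, 1.0], [0.0, -1.0, 0.0]]
ft_force: [0.3, 0.4, -0.0]
opening: 0.0006
```

```bash
python3 arc.py .03 9; cat > look.py <<'E'
import sys
from rig import *
from h import *
k=sys.argv[1]
C=np.array([.5498,-.237])
d=get_image("scene");np.savez(f"scene{k}.npz",**d)
cv2.imwrite(f"pics/scene{k}.png",cv2.resize(d["image"][190:270,270:350],None,fx=7,fy=7,interpolation=cv2.INTER_CUBIC))
h=cv2.cvtColor(d["image"],cv2.COLOR_BGR2HSV)
m=cv2.inRange(h,(8,140,60),(19,255,255));P=depthpts(d,(0,0,512,384))
rho=np.hypot(P[...,0]-C[0],P[...,1]-C[1])
M=(m>0)&(P[...,2]>.045)&(P[...,2]<.1)&(rho<.115)&(rho>.08);q=P[M]
if len(q):
    print("orange n",len(q),"mean",q.mean(0).round(4),q.min(0).round(4),q.max(0).round(4))
    a=np.degrees(np.arctan2(q[:,1]-C[1],q[:,0]-C[0]))%360;print("angles",np.percentile(a,[2,50,98]).round(1))
# white pointer on z~.028
g=(h[...,2]>110)&(h[...,1]<60)
v,u=np.mgrid[0:384,0:512]
W=np.array([ray(d,a,b,.028) for a,b in zip(u.ravel(),v.ravel())]).reshape(384,512,3)
r=np.hypot(W[...,0]-C[0],W[...,1]-C[1]);an=np.degrees(np.arctan2(W[...,1]-C[1],W[...,0]-C[0]))%360
G=g&(r>.098)&(r<.121)&(an>180)&(an<310)
n,l,s,c=cv2.connectedComponentsWithStats(G.astype(np.uint8))
for i in range(1,n):print("white",c[i].round(1),s[i][4],"ang",an[l==i].mean().round(1),"r",(r[l==i].min()*1000).round(),(r[l==i].max()*1000).round())
for cc,s in cents(d,(0,150,100),(5,255,255),(290,200,345,260)):w=ray(d,*cc,.027);print("red",cc,s[4],w,np.degrees(np.arctan2(w[1]-C[1],w[0]-C[0]))%360)
E
python3 look.py 5
```

```text
[ 0.5283 -0.3356  0.0596] lever angle by tool yaw 271.3332318738393 F [ 0.26  0.44 -0.02] j [ 0.31  0.62  0.25  1.76 -0.2   0.79  0.68]
offset [-0.12 -0.1 ]
[ 0.18 -0.16] 0.03 273.1
[ 0.3  -0.05] 0.03 274.8
[ 0.3  -0.05] 0.03 276.5
[ 0.3  -0.04] 0.03 278.2
[ 0.31 -0.03] 0.03 279.9
[ 0.31 -0.02] 0.03 281.6
[ 0.31 -0.01] 0.03 283.4
[0.31 0.  ] 0.03 285.1
[0.31 0.01] 0.03 286.8
orange n 20 mean [ 0.5505 -0.338   0.0527] [ 0.5314 -0.3467  0.0463] [ 0.5568 -0.3357  0.0618]
angles [262.9 271.  273.9]
white [333.5 229. ] 2 ang 297.4 r 118.0 120.0
white [318.5 237.6] 16 ang 273.2 r 98.0 110.0
white [325. 238.] 1 ang 277.4 r 114.0 114.0
white [248.  242.3] 3 ang 189.3 r 115.0 120.0
white [321. 243.] 1 ang 267.6 r 119.0 119.0
white [296. 251.] 1 ang 238.4 r 120.0 120.0
red [326.88235294 234.41176471] 17 [ 0.57883353 -0.34442212  0.027     ] 285.12426999237124
```

View pics/scene5.png

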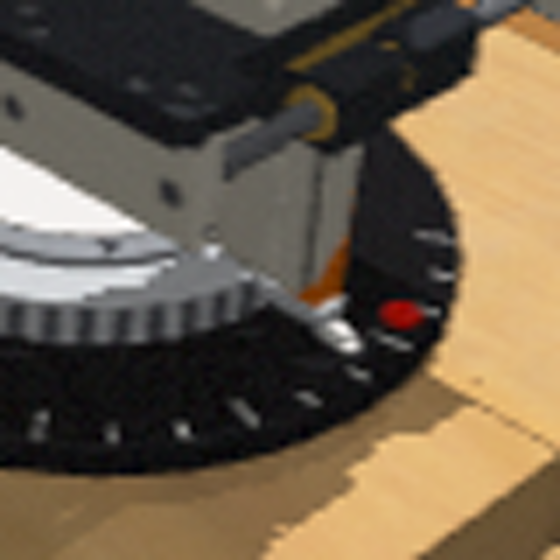

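Emit:
apply_moves(plan=[{"linear": [0.3,-0.05,0],"spin": 0.03,"fingers": -1},{"linear": [0.3,-0.05,0],"spin": 0.03,"fingers": -1},{"linear": [0.3,-0.04,0],"spin": 0.03,"fingers": -1},{"linear": [0.31,-0.03,0],"spin": 0.03,"fingers": -1},{"linear": [0.31,-0.02,0],"spin": 0.03,"fingers": -1},{"linear": [0.31,-0.01,0],"spin": 0.03,"fingers": -1},{"linear": [0,0,0],"spin": 0,"fingers": -1}])

```text
time: 6.37
tool_pos: [0.5472, -0.3376, 0.0597]
eef_rot: [[0.979, 0.001, -0.205], [0.205, 0.0, 0.979], [0.001, -1.0, -0.0]]
ft_force: [-0.3, -0.3, 0.6]
opening: 0.0005
```

```bash
python3 arc.py .03 4;python3 look.py 6
```

```text
[ 0.5472 -0.3376  0.0597] lever angle by tool yaw 281.8555731419334 F [-0.34 -0.26  0.6 ] j [ 0.34  0.63  0.2   1.71 -0.16  0.82  0.82]
offset [-0.15 -0.14]
[ 0.15 -0.15] 0.03 283.6
[0.31 0.  ] 0.03 285.3
[0.31 0.01] 0.03 287.0
[0.31 0.02] 0.03 288.7
orange n 5 mean [ 0.5663 -0.338   0.051 ] [ 0.545  -0.3485  0.0458] [ 0.5743 -0.335   0.0613]
angles [268.5 282.3 284. ]
white [323.3 233.7] 12 ang 283.5 r 100.0 109.0
white [321. 243.] 1 ang 267.6 r 119.0 119.0
white [296. 251.] 1 ang 238.4 r 120.0 120.0
red [327.5 234.5] 12 [ 0.57957449 -0.34548608  0.027     ] 285.34718815605913
```

View pics/scene6.png

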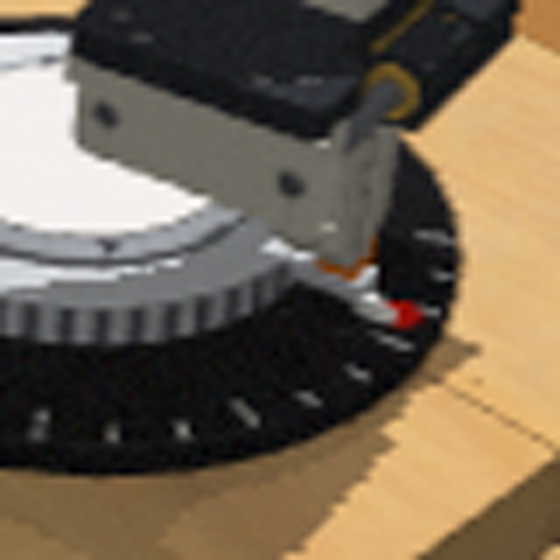

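Emit:
apply_moves(plan=[{"linear": [-1.0,-0.2,0],"spin": 0,"fingers": -1},{"linear": [-2.0,-0.4,0],"spin": 0,"fingers": -1},{"linear": [-2.0,-0.2,3],"spin": 0,"fingers": -1},{"linear": [-2.0,1,3.5],"spin": 0,"fingers": -1},{"linear": [-3,2,3.5],"spin": 0,"fingers": -1},{"linear": [-2,3.5,1],"spin": 0,"fingers": -1},{"linear": [-1,3.5,0],"spin": 0,"fingers": -1},{"linear": [-1,3.5,0],"spin": 0,"fingers": -1},{"linear": [-1,3.5,0],"spin": 0,"fingers": -1},{"linear": [0,3.5,0],"spin": 0,"fingers": -1}])

```text
time: 7.25
tool_pos: [0.3985, -0.143, 0.1639]
eef_rot: [[0.98, -0.0, -0.201], [0.201, 0.0, 0.98], [-0.0, -1.0, 0.0]]
ft_force: [1.7, -0.1, -1.7]
opening: 0.0006
```

```bash
python3 look.py 7; cat > top.py <<'E'
import sys
from rig import *
from h import *
C=np.array([.5498,-.237])
d=get_image("top");k=sys.argv[1];np.savez(f"top{k}.npz",**d)
cv2.imwrite(f"pics/top{k}.png",cv2.resize(d["image"][150:230,280:360],None,fx=7,fy=7,interpolation=cv2.INTER_CUBIC))
for c,lo,hi,z in(("red",(0,150,120),(5,255,255),.027),("orange",(8,150,100),(18,255,255),.096)):
    for cc,s in cents(d,lo,hi,(235,130,355,255)):
        w=ray(d,*cc,z);e=w[:2]-C;print("top",c,s[4],w.round(4),"r",np.hypot(*e).round(4),"ang",np.degrees(np.arctan2(e[1],e[0]))%360)
E
python3 top.py 7
```

```text
orange n 174 mean [ 0.5659 -0.3312  0.0729] [ 0.5611 -0.3375  0.0457] [ 0.5765 -0.3233  0.0968]
angles [277.4 279.1 284.6]
white [333.5 229. ] 2 ang 297.4 r 118.0 120.0
white [323.4 233.5] 13 ang 283.7 r 100.0 109.0
white [331.5 234. ] 2 ang 287.8 r 119.0 120.0
white [326.  238.3] 3 ang 277.6 r 114.0 119.0
white [248.  242.5] 4 ang 189.4 r 115.0 120.0
white [321.5 243. ] 2 ang 267.9 r 119.0 120.0
white [256. 246.] 1 ang 199.0 r 118.0 118.0
white [304.8 248.2] 5 ang 248.2 r 112.0 119.0
white [313.7 246.3] 3 ang 257.8 r 117.0 121.0
white [265. 249.] 1 ang 208.6 r 120.0 120.0
white [275.5 249. ] 2 ang 218.6 r 114.0 114.0
white [275. 251.] 1 ang 218.4 r 121.0 121.0
white [286. 251.] 1 ang 228.8 r 119.0 119.0
white [295.7 250.7] 3 ang 238.2 r 117.0 120.0
red [327.5 234.5] 12 [ 0.57957449 -0.34548608  0.027     ] 285.34718815605913
top orange 35 [ 0.5683 -0.3277  0.096 ] r 0.0926 ang 281.5509842817992
```

View pics/scene7.png

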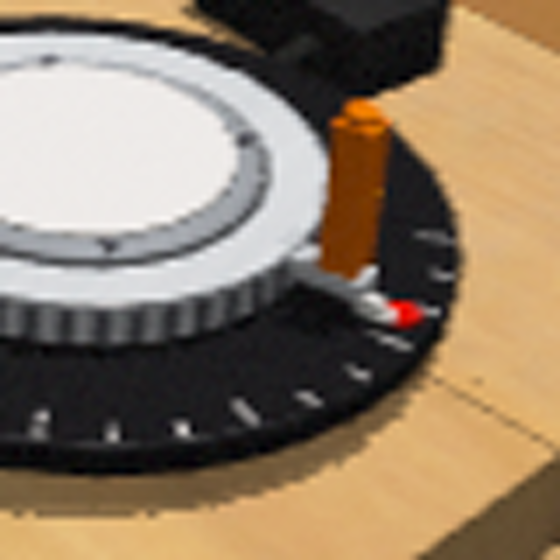

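View pics/top7.png

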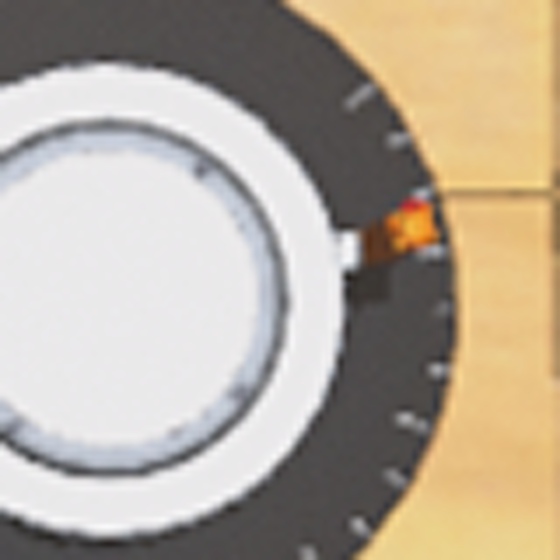

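```bash
cat > ov.py <<'E'
import sys
from h import *
k=sys.argv[1]
C=np.array([.5498,-.237]);S=dict(np.load(f"scene{k}.npz"));d=S
E=np.linalg.inv(d["extrinsics"])
def pr(w):
    c=E[:3,:3]@w+E[:3,3];return np.array([d["fx"]*c[0]/c[2]+d["cx"],d["fy"]*c[1]/c[2]+d["cy"]])
f=16;x0,y0=305,215
im=cv2.resize(d["image"][y0:y0+34,x0:x0+36],None,fx=f,fy=f,interpolation=cv2.INTER_CUBIC)
for a,col in((280,(255,0,0)),(282,(0,255,0)),(284,(255,255,0)),(285.4,(255,0,255))):
    r=np.array([np.cos(np.radians(a)),np.sin(np.radians(a))])
    p=[tuple(int(q) for q in (pr(np.r_[C+R*r,.028])-[x0,y0]+.5)*f) for R in(.09,.112)]
    cv2.line(im,*p,col,1)
cv2.imwrite(f"pics/ov{k}.png",im)
for nm in ("top0","top"+k):
    T=dict(np.load(nm+".npz"))
    # white foot near lever at ring height: bright px with r 81-90mm at z .042
    v,u=np.mgrid[125:260,235:360]
    W=np.array([ray(T,a,b,.044) for a,b in zip(u.ravel(),v.ravel())]).reshape(*u.shape,3)
    e=W[...,:2]-C;r=np.hypot(e[...,0],e[...,1]);an=np.degrees(np.arctan2(e[...,1],e[...,0]))%360
    b=T["image"][125:260,235:360].min(-1)
    for r0,r1 in((.082,.088),):
        m=(r>r0)&(r<r1)&(b>140)&(an>170)&(an<310);print(nm,m.sum(),an[m].round(1)[:20],(an[m]*b[m]).sum()/b[m].sum() if m.any() else None)
E
python3 ov.py 7
```

```text
top0 13 [192.8 194.4 186.1 187.7 189.3 190.9 192.5 194.  187.5 189.1 190.6 192.1
 193.6] 190.80366735909863
top7 7 [285.2 284.8 283.6 283.2 281.6 280.  278.4] 282.3870431306001
```

View pics/ov7.png

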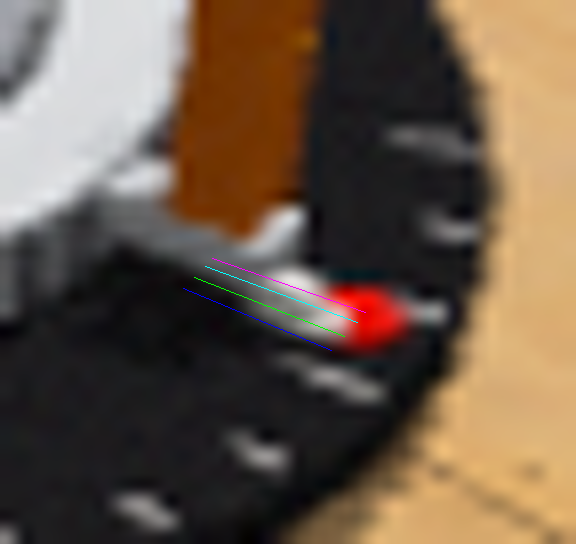

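Emit:
apply_moves(plan=[{"linear": [0,-3.5,0],"spin": 0,"fingers": -1},{"linear": [1,-3.5,0],"spin": 0,"fingers": -1},{"linear": [1,-3.5,0],"spin": 0,"fingers": -1},{"linear": [1,-3.5,0],"spin": 0,"fingers": -1},{"linear": [2,-3.5,0],"spin": 0.025,"fingers": -1},{"linear": [3,-2,-3],"spin": 0.025,"fingers": -1},{"linear": [2,-1,-3],"spin": 0,"fingers": -1},{"linear": [1,0,-3],"spin": 0,"fingers": -1},{"linear": [0,0,-1.5],"spin": 0,"fingers": -1},{"linear": [0,0,0],"spin": 0,"fingers": -1}])

```text
time: 8.18
tool_pos: [0.5057, -0.3462, 0.0581]
eef_rot: [[0.968, -0.006, -0.251], [0.251, 0.003, 0.968], [-0.005, -1.0, 0.004]]
ft_force: [-0.7, -0.2, 0.4]
opening: 0.0004
```

Emit:
apply_moves(plan=[{"linear": [1.5,0.3,0.1],"spin": 0,"fingers": -1},{"linear": [1.4,0.25,0],"spin": 0,"fingers": -1},{"linear": [0.8,0.15,0],"spin": 0,"fingers": -1},{"linear": [0.3,0.05,0],"spin": 0,"fingers": -1},{"linear": [0.2,0.05,0],"spin": 0,"fingers": -1},{"linear": [0.2,0.05,0],"spin": 0,"fingers": -1},{"linear": [0.1,0,0],"spin": 0,"fingers": -1},{"linear": [0,0,0],"spin": 0,"fingers": -1},{"linear": [0,0,0],"spin": 0,"fingers": -1}])

```text
time: 8.93
tool_pos: [0.5526, -0.3387, 0.0632]
eef_rot: [[0.968, -0.0, -0.251], [0.251, -0.0, 0.968], [-0.0, -1.0, -0.0]]
ft_force: [-1.7, -0.8, 1.2]
opening: 0.0001
```

Emit:
apply_moves(plan=[{"linear": [-1.0,-0.25,0],"spin": 0,"fingers": -1},{"linear": [-2.0,-0.5,0],"spin": 0,"fingers": -1},{"linear": [-2.0,-0.2,3],"spin": 0,"fingers": -1},{"linear": [-2.0,1,3.5],"spin": 0,"fingers": -1},{"linear": [-3,2,3.5],"spin": 0,"fingers": -1},{"linear": [-2,3.5,1],"spin": 0,"fingers": -1},{"linear": [-1,3.5,0],"spin": 0,"fingers": -1},{"linear": [-1,3.5,0],"spin": 0,"fingers": -1},{"linear": [-1,3.5,0],"spin": 0,"fingers": -1},{"linear": [0,3.5,0],"spin": 0,"fingers": -1}])

```text
time: 9.77
tool_pos: [0.4051, -0.1453, 0.1671]
eef_rot: [[0.968, -0.001, -0.25], [0.25, 0.0, 0.968], [-0.001, -1.0, 0.0]]
ft_force: [-0.0, 0.4, -0.4]
opening: 0.0004
```

```bash
python3 look.py 8|egrep 'orange|angles|r 100|red|ang 28'; python3 top.py 8;python3 ov.py 8
```

```text
orange n 173 mean [ 0.5705 -0.3301  0.0729] [ 0.5652 -0.3364  0.0454] [ 0.581  -0.322   0.0972]
angles [280.3 281.8 287.3]
white [324.3 232.1] 14 ang 286.9 r 98.0 110.0
white [331.5 234. ] 2 ang 287.8 r 119.0 120.0
red [327.36363636 234.90909091] 11 [ 0.5781837  -0.34620696  0.027     ] 284.5692465058821
top orange 35 [ 0.5723 -0.3266  0.096 ] r 0.0924 ang 284.09580168676916
top0 13 [192.8 194.4 186.1 187.7 189.3 190.9 192.5 194.  187.5 189.1 190.6 192.1
 193.6] 190.80366735909863
top8 9 [288.3 287.8 286.7 286.3 285.2 284.8 283.6 283.2 281.6] 285.1168834296048
```

View pics/ov8.png

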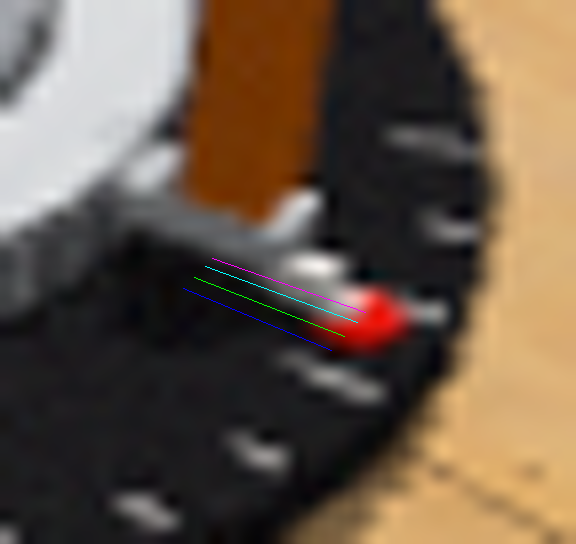

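View pics/top8.png

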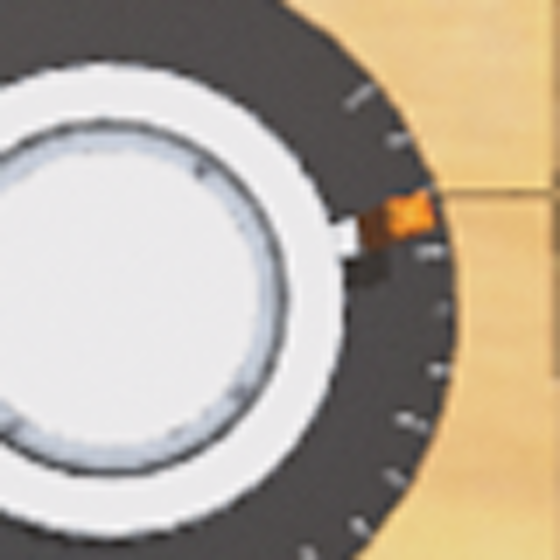

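```bash
python3 - <<'E'
from h import *
A=np.load("top0.npz")["image"];B=np.load("top8.npz")["image"]
for k,i in(("0",A),("8",B)):
    print(k,[(c.round(1),s[4]) for c,s in cents({"image":i},(110,150,80),(130,255,255),(300,240,370,290))])
D=cv2.absdiff(A,B).max(-1)
for n,(x0,y0,x1,y1) in dict(foam=(255,105,300,138),blk=(230,155,243,172),blue=(328,255,350,275),disc=(165,245,205,280)).items():print(n,D[y0:y1,x0:x1].max(),(D[y0:y1,x0:x1]>60).sum())
E
python3 -c "
from rig import *
print(state()['ft_force'],state()['time']);close_job()"
```

```text
0 [(array([338.7, 263.6]), np.int32(106))]
8 [(array([338.6, 263.7]), np.int32(108))]
foam 12 0
blk 12 0
blue 12 0
disc 77 2
[ 0.52964112 -0.347611   -0.01436054] 9.8667
the job is handed in; nothing more can be done
```

I pushed the orange lever anticlockwise by about 95° with the shut fingers, in a long push and a short correcting push. The white pointer now stands at the red mark, and I handed the job in at 9.9 s with the gripper backed off and touching nothing. The fingers never pinched the lever. The highest wrist force read at the end of a move was about 2.4 N.

**Pointer position:** The mark measured at about 285.4° round the light's axis. Four estimates of the lever or pointer disagreed by up to about 3°:

| Source | Angle |
|---|---|
| Lever top, top view | 284.1° |
| Lever foot, top view | 285.1° |
| Where the finger touched the lever | 285.8° |
| White pointer, scene view | 286.9° (probably reads high because the pointer stands above the plane I used) |

Their average is within about 0.2° of the mark. In the last scene view the red shows on both sides of the pointer.

**Loose things:** The foam, blue tab and thumb nut show no change between the first and last top views. The disc area differs by two pixels, which I took as noise and did not look into.

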